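# Tug-check the instrument cases and snap the loose catches

### The arm

A 6-joint arm with a two-finger parallel gripper is mounted at the origin on the work surface. World frame = base frame: x ahead of the robot, y to its left, z up, the work surface at z = 0. Lengths are in m, angles in rad, forces in N, time in s.
With the tool pointing down it reaches from about 0.35 to 0.875 m from the base axis. Payload 4.2 kg.
Tool frame: the origin (TCP) lies at the very end of the fingers, on their centre line; the grasp point (between the pads) lies 19 mm behind it; z points along the fingers, y is the line along which they close (so a half turn about z gives the same grasp; the last joint's range is limited). The gripper opens to 87 mm and grips with 3 to 60 N. Pads are 19 mm wide; open, the fingers measure 117 mm over their backs; the gripper's body (75 mm by 190 mm) begins 51 mm behind the grasp point.
Start: joints at [1.407, 0.385, 0.008, 0, -1.194, -0.259], TCP at [0.256, 0.57, 0.223] pointing down, gripper open.
Joint ranges: [-3.14, 3.14], [-1.21, 2.06], [-1.07, 1.41], [-3.16, 2.05], [-2.99, -0.16], [-3.1, 3.1]. Speed limits (rad/s): [2.79, 2.79, 3.14, 3.14, 3.14, 3.14].

### API

Orientations are given as a unit quaternion [x, y, z, w].
In Python, from station import status, cams, order gives the robot as it stands. The module is installed in compiled form; this text tells all that it offers.
- The arm moves only by the shell command python3 -m handwheel 'ROWS' [FORCE]. ROWS is a JSON object of lists of equal length, an entry for each row: "jaw": the opening in per cent of the stroke, from 0 (shut) to 100 (fully open); "dp": the shift along the world's x, y, z in units of 100 mm (1.0 is 100 mm), a list of three; "rotation": the turn, a rotation vector about the world's x, y, z in units of 180 degrees (1.0 is 180 degrees), a list of three. In form: {"jaw": [jaw, ...], "dp": [[dx, dy, dz], ...], "rotation": [[wx, wy, wz], ...]}. A call has 1 to 5 rows; each row shifts and turns the commanded pose from where the row before left it; what a row does not reach is not made up. A row lasts 1/12 s, in which the tool goes at most 41.7 mm and 7.16 degrees, less where a joint would pass 70% of its speed; a pose out of reach is approached as far as the arm can. A call with a number of a shift or a turn outside -1 to 1 is refused whole. A call with a gripper value outside its range is refused whole. The fingers move at their own pace and stop on an object; FORCE is the grip in N (left out, the last holds). Time passes only in rows, so rows that do not move let the fingers close. It gives the time, the measured TCP pose, the force, the opening and the grip force at its end, in the units of the state.
- status.observe(): the state, without advancing time (a new reading comes with each control period).
- cams.capture(name): name is "side" or "top" or "wrist"; returns the picture (420x560x3 uint8, red, green, blue); there is no depth.
- cams.get_calibration(name): a dict with "camera_matrix" (3x3 intrinsics, pixels), "rvec" (rotation vector, rad) and "tvec" (3), from world to camera coordinates, as OpenCV has them. Camera axes: x right, y down, z forward; pixel columns grow to the right and rows downward; lengths in m; the calibration is good to about 2 mm. A picture is of the moment at which its call begins: read the wrist's pose just before it. get_calibration takes no time and is no camera call; for the wrist camera it gives the pose at the moment of the call.
- order.hand_in(): hands the job in; it is judged then, once.
The state is a dict: "time": time; "joints": joint angles; "qd": joint speeds; "tau": joint torques, N m; "eef_pos": TCP position; "orientation": TCP orientation; "wrist_force": force on the tool from outside, world axes, zero at the start; "wrist_torque": the same for the moment, N m; "opening": opening from 0.0 (shut) to 1.0 (fully open); "gripper_force": force on a finger pad.
Only numpy, scipy, OpenCV 4.12 (cv2) and the standard library are available. Lean on these libraries where they do the work, as an engineer would, in place of code of your own. Each camera call takes 0.05 s, during which the arm holds its last target. There are 200 camera calls.

### The job

One or two of the three instrument cases have a catch that is not locked. Going from the robot's left to its right, give each case's lid a firm upward tug by its bar handle, without opening it more than a hand's breadth at the front; snap down every catch that did not hold (at once or after the round), so that all three cases end shut and locked. Leave the glassware and small things around them where they stand.

Things in the scene. Friction and masses are not known exactly. Their poses are not given: they have to be found in the camera images.
- case_a: One of three identical grey plastic instrument cases, fixed to the bench: 180 (its x) x 130 (its y) mm, base 50 mm high plus lid 18 mm, so the lid's top is 68 mm up. Origin: centre of the underside. Its -x side faces the robot (yaw up to 0.15 rad) and has the catch, its +x side the lid hinge. Letters tell neither a case's place nor its catch's state.
- lid_a (a joint): Lid angle of case_a, rad: 0 shut (as at the start), growing as it opens upward. Hinge line 90 mm beyond the case's centre (+x), 50 mm up. The lid weighs 0.2 to 0.45 kg and falls shut when let go. Tugged, it gives about 0.016 rad (3 mm at the front edge) and stops if the catch is locked (it holds a 20 N tug); if unlocked it opens freely.
- handle_a (a point): Centre of the black carrying bar on the lid of case_a: a fixed round bar 12 mm thick, 80 mm long along the case's y, its axis 30 mm above the lid's top (98 mm above the bench), 5 mm from the case's centre towards -x and 95 mm in front of the hinge line. The point's axes are those of the lid (with the lid shut, those of the case).
- catchpad_a (a point): Ribbed pressing end (centre, upper face) of case_a's steel lever catch, a 50 x 34 x 5 mm plate lying over the lid's top towards its front edge. Locked, the lever lies flat and this point is 75 mm above the bench, 66 mm from the case's centre towards -x on its centre line, 61 mm from the handle's axis and 23 mm below it. Unlocked, the lever stands 0.2 rad up, this point 7 mm higher.
- pivot_a (a point): Pivot of case_a's lever catch, at the lid's front edge, 34 mm from the ribbed end towards -x, 70 mm up. A spring holds the lever either up or flat. With the lid shut, about 5 N down on the ribbed end snaps it flat and puts its hook under the keeper bar on the base's front. Snapped flat while the lid is ajar, the hook lands on the keeper and the lid cannot shut.
- case_b: One of three identical grey plastic instrument cases, fixed to the bench: 180 (its x) x 130 (its y) mm, base 50 mm high plus lid 18 mm, so the lid's top is 68 mm up. Origin: centre of the underside. Its -x side faces the robot (yaw up to 0.15 rad) and has the catch, its +x side the lid hinge. Letters tell neither a case's place nor its catch's state.
- lid_b (a joint): Lid angle of case_b, rad: 0 shut (as at the start), growing as it opens upward. Hinge line 90 mm beyond the case's centre (+x), 50 mm up. The lid weighs 0.2 to 0.45 kg and falls shut when let go. Tugged, it gives about 0.016 rad (3 mm at the front edge) and stops if the catch is locked (it holds a 20 N tug); if unlocked it opens freely.
- handle_b (a point): Centre of the black carrying bar on the lid of case_b: a fixed round bar 12 mm thick, 80 mm long along the case's y, its axis 30 mm above the lid's top (98 mm above the bench), 5 mm from the case's centre towards -x and 95 mm in front of the hinge line. The point's axes are those of the lid (with the lid shut, those of the case).
- catchpad_b (a point): Ribbed pressing end (centre, upper face) of case_b's steel lever catch, a 50 x 34 x 5 mm plate lying over the lid's top towards its front edge. Locked, the lever lies flat and this point is 75 mm above the bench, 66 mm from the case's centre towards -x on its centre line, 61 mm from the handle's axis and 23 mm below it. Unlocked, the lever stands 0.2 rad up, this point 7 mm higher.
- pivot_b (a point): Pivot of case_b's lever catch, at the lid's front edge, 34 mm from the ribbed end towards -x, 70 mm up. A spring holds the lever either up or flat. With the lid shut, about 5 N down on the ribbed end snaps it flat and puts its hook under the keeper bar on the base's front. Snapped flat while the lid is ajar, the hook lands on the keeper and the lid cannot shut.
- case_c: One of three identical grey plastic instrument cases, fixed to the bench: 180 (its x) x 130 (its y) mm, base 50 mm high plus lid 18 mm, so the lid's top is 68 mm up. Origin: centre of the underside. Its -x side faces the robot (yaw up to 0.15 rad) and has the catch, its +x side the lid hinge. Letters tell neither a case's place nor its catch's state.
- lid_c (a joint): Lid angle of case_c, rad: 0 shut (as at the start), growing as it opens upward. Hinge line 90 mm beyond the case's centre (+x), 50 mm up. The lid weighs 0.2 to 0.45 kg and falls shut when let go. Tugged, it gives about 0.016 rad (3 mm at the front edge) and stops if the catch is locked (it holds a 20 N tug); if unlocked it opens freely.
- handle_c (a point): Centre of the black carrying bar on the lid of case_c: a fixed round bar 12 mm thick, 80 mm long along the case's y, its axis 30 mm above the lid's top (98 mm above the bench), 5 mm from the case's centre towards -x and 95 mm in front of the hinge line. The point's axes are those of the lid (with the lid shut, those of the case).
- catchpad_c (a point): Ribbed pressing end (centre, upper face) of case_c's steel lever catch, a 50 x 34 x 5 mm plate lying over the lid's top towards its front edge. Locked, the lever lies flat and this point is 75 mm above the bench, 66 mm from the case's centre towards -x on its centre line, 61 mm from the handle's axis and 23 mm below it. Unlocked, the lever stands 0.2 rad up, this point 7 mm higher.
- pivot_c (a point): Pivot of case_c's lever catch, at the lid's front edge, 34 mm from the ribbed end towards -x, 70 mm up. A spring holds the lever either up or flat. With the lid shut, about 5 N down on the ribbed end snaps it flat and puts its hook under the keeper bar on the base's front. Snapped flat while the lid is ajar, the hook lands on the keeper and the lid cannot shut.
- vial: Bystander: small jar, 26 mm across, 55 mm tall, standing between two of the cases. Origin: centre of its underside.
- stopper: Bystander: dark rubber stopper, 30 mm across, 30 mm tall, standing between two of the cases. Origin: centre of its underside.
- flask: Bystander: glass conical flask, 84 mm across, 120 mm tall, behind the cases. Origin: centre of its underside.
- reagent: Bystander: amber bottle, 90 mm across, 170 mm tall, behind the cases. Origin: centre of its underside.
- beaker: Bystander: glass beaker, 70 mm across, 85 mm tall, back left. Origin: centre of its underside.
- dish: Bystander: shallow white dish, 90 mm across, 18 mm high, at the right. Origin: centre of its underside.
- scoop: Bystander: spatula, 170 mm long, lying flat at the left. Origin: centre of its underside.
Mind the look-alikes: they are no part of the job. Leave any blue or green look-alike of the case_b alone.

How it is judged:
On the way, in this order (a step that is already met when the one before it is completed fails the run):
1. the lid of the left case is tugged up by more than 0.008 rad (((value of joint lid_a above 0.008 rad and world y of case_a above 0.12 m) or (value of joint lid_b above 0.008 rad and world y of case_b above 0.12 m) or (value of joint lid_c above 0.008 rad and world y of case_c above 0.12 m))), for 0.15 s.
2. the lid of the middle case is tugged up by more than 0.008 rad (((value of joint lid_a above 0.008 rad and world y of case_a between -0.12 and 0.12 m) or (value of joint lid_b above 0.008 rad and world y of case_b between -0.12 and 0.12 m) or (value of joint lid_c above 0.008 rad and world y of case_c between -0.12 and 0.12 m))), for 0.15 s.
3. the lid of the right case is tugged up by more than 0.008 rad (((value of joint lid_a above 0.008 rad and world y of case_a below -0.12 m) or (value of joint lid_b above 0.008 rad and world y of case_b below -0.12 m) or (value of joint lid_c above 0.008 rad and world y of case_c below -0.12 m))), for 0.15 s.
At the end, for the whole second after the job is handed in: All three lids are shut (within 0.006 rad) and still, and all three lever catches lie flat: each ribbed end is at least 20.5 mm below its handle's axis (23 mm when fully locked) (value of joint each of lid_a, lid_b, lid_c below 0.006 rad and z of catchpad_a in the frame of handle_a below -0.0205 m and velocity of joint each of lid_a, lid_b, lid_c below 0.05 rad/s and z of catchpad_b in the frame of handle_b below -0.0205 m and z of catchpad_c in the frame of handle_c below -0.0205 m); the robot touches nothing.
It fails at once if a lid is opened by more than 0.6 rad (about 100 mm at the front edge) (value of joint any of lid_a, lid_b, lid_c above 0.6 rad).
It fails at once if the vial, stopper, flask, amber bottle, beaker, dish or spatula is moved by more than 20 mm (distance of any of vial, stopper, flask, reagent, beaker, dish, scoop from where it was at the start of the episode above 0.02 m).
It also fails if it takes over 64 s, if anything falls off the work surface, if the arm or the gripper's body presses on something with over 40 N, if the wrist force passes 120 N, or if a joint passes its speed limit or range.

## Working session

There is one attempt and no reset: what is moved stays moved. The work goes in short steps, Python scripts to look and compute and a shell command to move; the robot and the scene stay as the last step left them, time stands still between calls to the robot, and variables do not carry over. Pictures are saved under pics/ and viewed, at most 10 in all, crops included, and the job is handed in when it is done.

```bash
mkdir -p pics
cat > h.py <<'E'
import numpy as np, cv2
from station import status, cams, order
def snap(n,f):
    im=cams.capture(n); cv2.imwrite(f'pics/{f}.png',im[:,:,::-1]); return im
def ray(n,uv,z,cal=None):
    c=cal or cams.get_calibration(n); K=np.array(c['camera_matrix']);R=cv2.Rodrigues(np.array(c['rvec'],float))[0];t=np.array(c['tvec'],float).ravel()
    uv=np.atleast_2d(np.array(uv,float)); d=(np.linalg.inv(K)@np.c_[uv,np.ones(len(uv))].T).T@R; o=-R.T@t
    return o+d*((z-o[2])/d[:,2])[:,None]
def proj(n,P):
    c=cams.get_calibration(n); return cv2.projectPoints(np.array(P,float).reshape(-1,1,3),np.array(c['rvec'],float),np.array(c['tvec'],float),np.array(c['camera_matrix']),None)[0].reshape(-1,2)
E
python3 - <<'E'
from h import *
a=snap('top','t1');b=snap('side','s1')
s=status.observe();print(s)
E
```

```text
{'time': 0.1, 'joints': array([ 1.40658817e+00,  3.85502364e-01,  6.77838820e-03, -4.00783406e-04,
       -1.19398577e+00, -2.58595890e-01]), 'qd': array([ 0.00148308, -0.00313928,  0.00402743,  0.00113644, -0.00034376,
       -0.00072384]), 'tau': array([-4.38096486e-04, -3.91687953e+01,  1.87933981e+01,  4.23182666e+00,
        1.34373197e-02, -7.03951082e-05]), 'eef_pos': array([0.25622793, 0.56949119, 0.22156657]), 'orientation': array([ 9.77721712e-01, -2.09903083e-01, -1.40920696e-04,  9.64432141e-04]), 'wrist_force': array([-0.26534017,  0.58520109,  0.65940133]), 'wrist_torque': array([-0.0049857 , -0.03203674,  0.04525681]), 'gripper_force': 0.0, 'opening': 0.9990928123942282}
```

View pics/t1.png

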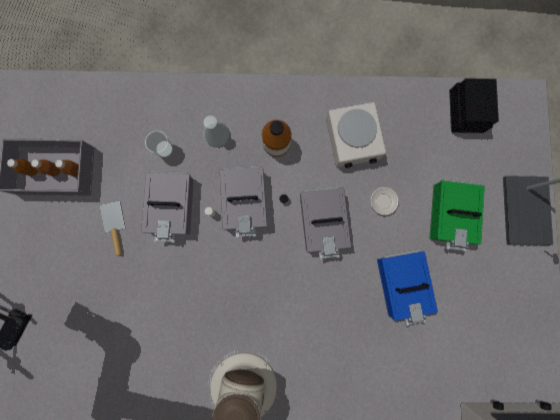

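View pics/s1.png

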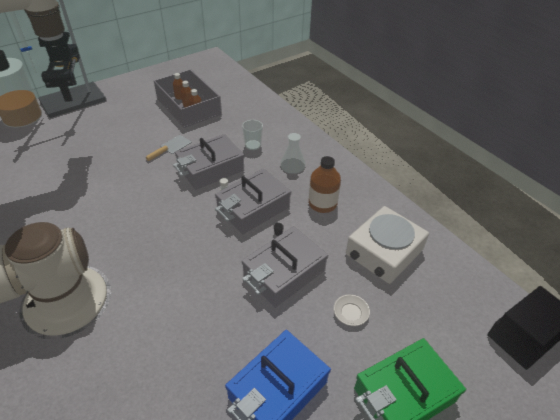

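The image shows three grey cases, with handles at top-view pixels (164,204), (243,199) and (327,220). Things that could be mistaken for them are the blue case (410,287), the green case (463,212), the grey vial rack (45,167) and the dark tray (528,210). I choose the three grey ones.

```bash
cat > m.py <<'E'
from h import *
im=cv2.imread('pics/t1.png'); g=im.max(2)
for n,(u,v) in dict(L=(164,204),M=(243,199),R=(327,220)).items():
    w=np.zeros_like(g); w[v-12:v+12,u-24:u+24]=(g[v-12:v+12,u-24:u+24]<45)
    k,_,st,_=cv2.connectedComponentsWithStats(w)[0:4]
    i=1+st[1:,4].argmax(); p=np.argwhere(cv2.connectedComponents(w)[1]==i)[:,::-1]
    # axis row by min-area rectangle, cast at axis height
    box=cv2.boxPoints(cv2.minAreaRect(p.astype(np.float32)))
    P=ray('top',box,0.098)
    e=[(P[1]-P[0]),(P[2]-P[1])]; e=max(e,key=np.linalg.norm); e=e*np.sign(e[1])
    print(n,st[i],'handle',P.mean(0).round(4),'len',np.linalg.norm(e).round(3),'yaw',np.arctan2(-e[0],e[1]).round(3))
# catch plates: bright region centroid at 0.076
for n,(u,v) in dict(L=(163,231),M=(245,225),R=(329,247)).items():
    w=(g[v-14:v+14,u-14:u+14]>140).astype(np.uint8); p=np.argwhere(w)
    print(n,len(p),ray('top',(p.mean(0)[::-1]+[u-14,v-14]),0.075).round(4))
print('reagent',ray('top',(277,127),0.17),'flask top',ray('top',(210,122),0.12),'vial',ray('top',(209,210),0.055),'stop',ray('top',(283,197),.03),'beaker',ray('top',(157,140),.085))
x=np.vstack([np.hstack([cv2.resize(im[v-45:v+55,u-45:u+45],None,fx=2.9,fy=2.9,interpolation=2) for u,v in((164,204),(243,199),(327,220))])]);cv2.imwrite('pics/crop1.png',x)
E
python3 m.py
```

```text
L [148 202  32   5  93] handle [0.5442 0.2383 0.098 ] len 0.091 yaw -0.028
M [228 196  30   6  84] handle [0.5627 0.007  0.098 ] len 0.086 yaw 0.053
R [312 218  30   6  97] handle [ 0.5007 -0.2412  0.098 ] len 0.087 yaw 0.099
L 197 [[0.469  0.2455 0.075 ]]
M 22 [[0.4677 0.0104 0.075 ]]
R 134 [[ 0.4246 -0.2484  0.075 ]]
reagent [[ 0.75782015 -0.09216992  0.17      ]] flask top [[0.78657345 0.1061134  0.12      ]] vial [[0.53169052 0.11211486 0.055     ]] stop [[ 0.57813365 -0.1136964   0.03      ]] beaker [[0.73975777 0.27068218 0.085     ]]
```

View pics/crop1.png

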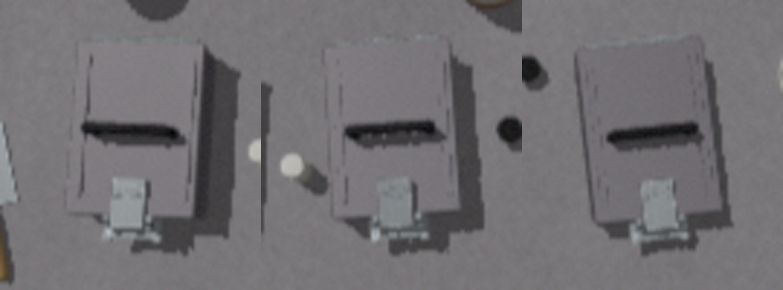

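The crop confirms three plain grey cases, each with a black bar and a steel lever towards the robot. I'll go to the left handle first, which lies at about (0.544, 0.238).

```bash
python3 -m handwheel '{"jaw":[45,45,45,45,45],"dp":[[0.262,-0.301,0],[0.262,-0.301,0],[0.262,-0.301,0],[0.262,-0.301,0],[0.262,-0.301,0]],"rotation":[[0,0,-0.035],[0,0,-0.035],[0,0,-0.035],[0,0,-0.035],[0,0,-0.035]]}' 30
python3 -m handwheel '{"jaw":[45,45,45,45,45],"dp":[[0.262,-0.301,0],[0.262,-0.301,0],[0.262,-0.301,0],[0.262,-0.301,0],[0.262,-0.301,0]],"rotation":[[0,0,-0.035],[0,0,-0.035],[0,0,-0.035],[0,0,-0.035],[0,0,-0.035]]}'
python3 -m handwheel '{"jaw":[45,45,45],"dp":[[0.262,-0.301,0],[0,0,0],[0,0,0]],"rotation":[[0,0,-0.035],[0,0,0],[0,0,0]]}'
cat > w.py <<'E'
import sys; from h import *
from scipy.spatial.transform import Rotation as R
c=cams.get_calibration('wrist'); im=snap('wrist',sys.argv[1]); s=status.observe()
p=s['eef_pos'];y=R.from_quat(s['orientation']).as_matrix()
print('t',s['time'],'tcp',p.round(4),'close yaw',np.arctan(y[1,1]/y[0,1]).round(3),'z',y[:,2].round(3),'F',s['wrist_force'].round(1))
g=im.max(2); w=(g<45).astype(np.uint8); n,l,st,ce=cv2.connectedComponentsWithStats(w)
for i in range(1,n):
    if st[i,4]<300: continue
    q=np.argwhere(l==i)[:,::-1].astype(np.float32); P=ray('wrist',cv2.boxPoints(cv2.minAreaRect(q)),.098,c)
    e=max(P[1]-P[0],P[2]-P[1],key=np.linalg.norm)
    print(st[i],P.mean(0).round(4),'len',np.linalg.norm(e).round(3),'yaw',np.arctan(-e[0]/e[1]).round(3))
E
python3 w.py w1
```

```text
time: 0.52
eef_pos: [0.388, 0.4177, 0.2222]
orientation: [0.883, -0.469, -0.0, 0.0]
wrist_force: [0.2, 1.0, 0.8]
opening: 0.707
gripper_force: 0.0
time: 0.93
eef_pos: [0.5191, 0.2671, 0.2222]
orientation: [0.722, -0.692, -0.0, 0.0]
wrist_force: [0.7, 0.2, -0.3]
opening: 0.46
gripper_force: 0.0
time: 1.18
eef_pos: [0.5454, 0.2368, 0.2216]
orientation: [-0.684, 0.73, 0.0, -0.001]
wrist_force: [-0.5, 0.0, 0.1]
opening: 0.448
gripper_force: 0.0
t 1.2333 tcp [0.5447 0.238  0.2218] close yaw -0.063 z [-0.001 -0.001 -1.   ] F [0.5 0.6 0.3]
[272 162  14  96 610] [0.5449 0.2412 0.098 ] len 0.094 yaw -0.015
[204 247  40  38 915] [0.6044 0.2941 0.098 ] len 0.041 yaw -0.097
[315 247  40  38 917] [0.4931 0.3014 0.098 ] len 0.041 yaw -0.033
[  0 257  38  29 916] [0.8116 0.2865 0.098 ] len 0.037 yaw 1.506
[521 257  39  30 937] [0.2851 0.3206 0.098 ] len 0.038 yaw 1.449
[    0   259   560   161 48837] [0.5542 0.393  0.098 ] len 0.558 yaw 1.506
[ 323  259  167   83 9306] [0.4194 0.3472 0.098 ] len 0.166 yaw 1.506
```

View pics/w1.png

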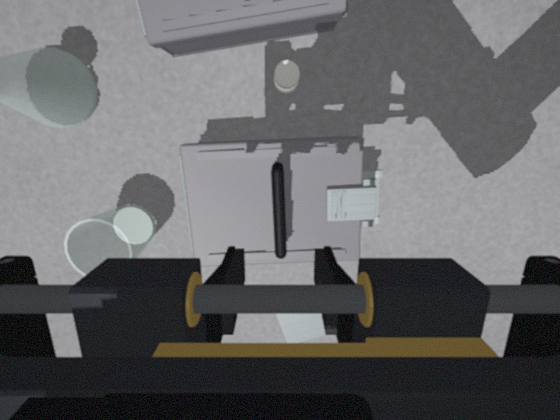

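The wrist view shows the bar at (279,210), centred between the fingers, with the lever at (352,202) clear of them. Next I descend and grip.

```bash
python3 -m handwheel '{"jaw":[45,45,45,45,45],"dp":[[0,0.02,-0.35],[0,0,-0.35],[0,0,-0.35],[0,0,-0.25],[0,0,-0.12]],"rotation":[[0,0,0.003],[0,0,0.003],[0,0,0],[0,0,0],[0,0,0]]}'
python3 -m handwheel '{"jaw":[0,0,0,0,0],"dp":[[0,0,0],[0,0,0],[0,0,0],[0,0,0],[0,0,0]],"rotation":[[0,0,0],[0,0,0],[0,0,0],[0,0,0],[0,0,0]]}'
```

```text
time: 1.65
eef_pos: [0.5413, 0.2409, 0.0764]
orientation: [-0.693, 0.721, 0.001, -0.003]
wrist_force: [-0.2, -0.3, 0.1]
opening: 0.444
gripper_force: 0.0
time: 2.07
eef_pos: [0.5453, 0.2417, 0.0821]
orientation: [-0.692, 0.722, -0.0, 0.002]
wrist_force: [4.0, -1.3, -0.6]
opening: 0.16
gripper_force: 3.1
```

```bash
python3 -m handwheel '{"jaw":[0,0,0,0],"dp":[[0,0,0],[0,0,0.02],[0,0,0.02],[0,0,0]],"rotation":[[0,0,0],[0,0,0],[0,0,0],[0,0,0]]}'
python3 -m handwheel '{"jaw":[0,0,0],"dp":[[0,0,0.02],[0,0,0.02],[0,0,0]],"rotation":[[0,0,0],[0,0,0],[0,0,0]]}'
```

```text
time: 2.4
eef_pos: [0.5469, 0.2417, 0.0837]
orientation: [-0.692, 0.722, -0.001, 0.003]
wrist_force: [10.4, 0.9, -10.2]
opening: 0.128
gripper_force: 30.0
time: 2.65
eef_pos: [0.5469, 0.2417, 0.0839]
orientation: [-0.691, 0.723, 0.0, 0.002]
wrist_force: [17.7, 3.1, -28.0]
opening: 0.128
gripper_force: 30.0
```

It held at 28 N with only about 1.8 mm of give, so the left case is locked. I'll lower, release, rise and go to the middle one.

```bash
python3 -m handwheel '{"jaw":[0,0,0,45,45],"dp":[[0,0,-0.03],[0,0,-0.03],[0,0,0],[0,0,0],[0,0,0]],"rotation":[[0,0,0],[0,0,0],[0,0,0],[0,0,0],[0,0,0]]}'
python3 -m handwheel '{"jaw":[45,45,45,45,45],"dp":[[0,0,0],[0,0,0],[0,0,0.3],[0,0,0.4],[0,0,0.4]],"rotation":[[0,0,0],[0,0,0],[0,0,0],[0,0,0],[0,0,0]]}'
python3 -m handwheel '{"jaw":[45,45,45,45,45],"dp":[[0.03,-0.36,0.1],[0.03,-0.36,0.1],[0.03,-0.36,0],[0.03,-0.36,0],[0.03,-0.36,0]],"rotation":[[0,0,0.005],[0,0,0.005],[0,0,0.005],[0,0,0.005],[0,0,0.005]]}'
python3 -m handwheel '{"jaw":[45,45,45,45],"dp":[[0.02,-0.36,0],[0,-0.16,0],[0,0,0],[0,0,0]],"rotation":[[0,0,0],[0,0,0],[0,0,0],[0,0,0]]}'
python3 w.py w2
```

```text
time: 3.07
eef_pos: [0.5442, 0.2406, 0.0827]
orientation: [-0.692, 0.722, 0.0, -0.001]
wrist_force: [-0.2, 0.0, 0.4]
opening: 0.207
gripper_force: 0.0
time: 3.48
eef_pos: [0.5434, 0.2401, 0.1931]
orientation: [-0.692, 0.722, 0.0, -0.002]
wrist_force: [1.3, 0.3, 1.4]
opening: 0.444
gripper_force: 0.0
time: 3.9
eef_pos: [0.5589, 0.0593, 0.2133]
orientation: [0.72, -0.694, -0.0, -0.0]
wrist_force: [1.5, 0.8, -0.8]
opening: 0.45
gripper_force: 0.0
time: 4.23
eef_pos: [0.5611, 0.0081, 0.2128]
orientation: [0.719, -0.695, -0.0, -0.0]
wrist_force: [-0.1, 0.1, 1.5]
opening: 0.45
gripper_force: 0.0
t 4.2833 tcp [0.5613 0.0089 0.2128] close yaw 0.035 z [-0.  0. -1.] F [ 0.4 -0.3 -0.2]
[  0  61  11  45 337] [ 0.7906 -0.0922  0.098 ] len 0.035 yaw -0.203
[260  61  23  28 480] [ 0.5712 -0.1064  0.098 ] len 0.02 yaw 0.037
[268 158  15  98 554] [0.564  0.0074 0.098 ] len 0.093 yaw 0.092
[205 247  39  38 894] [0.6123 0.0668 0.098 ] len 0.039 yaw 0.002
[315 247  40  38 900] [0.5047 0.0631 0.098 ] len 0.039 yaw 0.067
[  0 257  37  29 893] [0.8144 0.079  0.098 ] len 0.035 yaw -1.506
[522 257  38  29 919] [0.3025 0.0614 0.098 ] len 0.036 yaw -1.566
[    0   259   560   161 45806] [0.5552 0.1575 0.098 ] len 0.541 yaw -1.536
[ 322  259  168   83 8111] [0.4298 0.1002 0.098 ] len 0.162 yaw -1.536
```

View pics/w2.png

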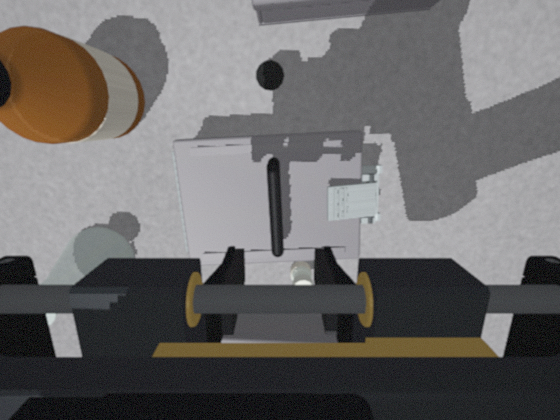

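The middle bar is at (275,207), at (0.565, 0.007), so I descend and grip the same way.

```bash
python3 -m handwheel '{"jaw":[45,45,45,45,45],"dp":[[0.04,0,-0.35],[0,0,-0.35],[0,0,-0.3],[0,0,-0.2],[0,0,-0.12]],"rotation":[[0,0,0.006],[0,0,0.006],[0,0,0],[0,0,0],[0,0,0]]}'
python3 -m handwheel '{"jaw":[0,0,0,0,0],"dp":[[0,0,0],[0,0,0],[0,0,0],[0,0,0],[0,0,0]],"rotation":[[0,0,0],[0,0,0],[0,0,0],[0,0,0],[0,0,0]]}'
python3 -m handwheel '{"jaw":[0,0,0,0],"dp":[[0,0,0],[0,0,0.02],[0,0,0.02],[0,0,0]],"rotation":[[0,0,0],[0,0,0],[0,0,0],[0,0,0]]}'
python3 -m handwheel '{"jaw":[0,0,0],"dp":[[0,0,0.02],[0,0,0.01],[0,0,0]],"rotation":[[0,0,0],[0,0,0],[0,0,0]]}'
```

```text
time: 4.7
eef_pos: [0.5637, 0.0101, 0.0776]
orientation: [0.733, -0.68, -0.002, 0.002]
wrist_force: [0.4, 1.0, 0.5]
opening: 0.448
gripper_force: 0.0
time: 5.12
eef_pos: [0.5659, 0.0093, 0.0818]
orientation: [0.733, -0.68, 0.0, -0.001]
wrist_force: [-7.5, 2.1, 4.6]
opening: 0.16
gripper_force: 3.6
time: 5.45
eef_pos: [0.566, 0.0092, 0.0841]
orientation: [0.733, -0.681, 0.0, -0.001]
wrist_force: [3.2, 1.9, -8.3]
opening: 0.123
gripper_force: 30.0
time: 5.7
eef_pos: [0.5676, 0.0093, 0.0871]
orientation: [0.733, -0.681, 0.001, -0.002]
wrist_force: [5.3, 1.7, -10.7]
opening: 0.124
gripper_force: 30.0
```

```bash
python3 -m handwheel '{"jaw":[0,0,0,0],"dp":[[0,0,0.04],[0,0,0.04],[0,0,0],[0,0,0]],"rotation":[[0,0,0],[0,0,0],[0,0,0],[0,0,0]]}'
```

```text
time: 6.03
eef_pos: [0.5726, 0.0098, 0.0957]
orientation: [0.733, -0.68, 0.005, -0.006]
wrist_force: [16.7, -0.9, -17.6]
opening: 0.128
gripper_force: 30.0
```

The handle rose 14 mm along the hinge arc, so the middle case is unlocked. I'll lower it, release, and press its catch straight away.

```bash
python3 -m handwheel '{"jaw":[0,0,0,0,0],"dp":[[0,0,-0.05],[0,0,-0.05],[0,0,-0.04],[0,0,0],[0,0,0]],"rotation":[[0,0,0],[0,0,0],[0,0,0],[0,0,0],[0,0,0]]}'
python3 -m handwheel '{"jaw":[45,45,45,45,45],"dp":[[0,0,0],[0,0,0],[0,0,0],[0,0,0],[0,0,0.2]],"rotation":[[0,0,0],[0,0,0],[0,0,0],[0,0,0],[0,0,0]]}'
python3 -m handwheel '{"jaw":[0,0,0,0,0],"dp":[[0,0,0.4],[-0.2,-0.01,0],[-0.2,-0.01,0],[-0.21,-0.01,0],[0,0,0]],"rotation":[[0,0,0],[0,0,0],[0,0,0],[0,0,0],[0,0,0]]}'
python3 - <<'E'
from h import *
print(status.observe()['eef_pos'])
c=cams.get_calibration('wrist');im=snap('wrist','w3')
a=im[100:300,180:460];cv2.imwrite('pics/w3c.png',cv2.resize(a,None,fx=2.5,fy=2.5)[:,:,::-1])
b=snap('side','s3');
E
```

```text
time: 6.45
eef_pos: [0.5648, 0.009, 0.082]
orientation: [0.733, -0.681, -0.0, 0.0]
wrist_force: [-3.0, 3.9, 1.4]
opening: 0.125
gripper_force: 30.0
time: 6.87
eef_pos: [0.5629, 0.008, 0.0982]
orientation: [0.732, -0.681, -0.002, 0.003]
wrist_force: [0.2, -0.3, -0.1]
opening: 0.401
gripper_force: 0.0
time: 7.28
eef_pos: [0.5009, 0.005, 0.1416]
orientation: [0.732, -0.681, -0.001, 0.001]
wrist_force: [-0.3, -0.1, -0.9]
opening: 0.153
gripper_force: 0.0
[0.50091361 0.00502899 0.14162344]
```

View pics/w3c.png

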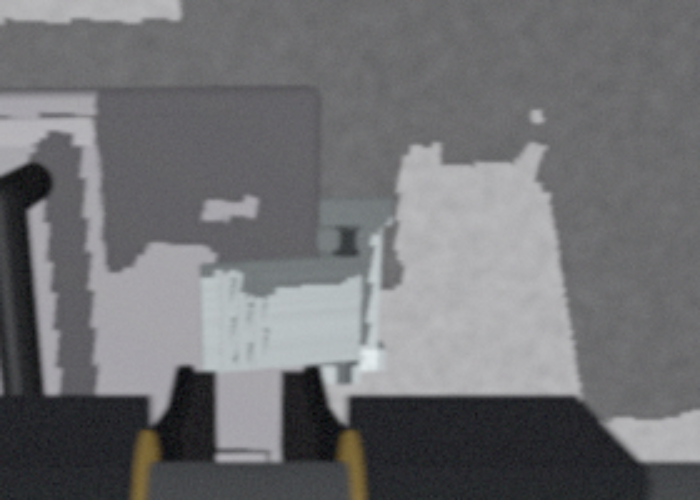

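The lever is at crop (280,315) with its ribs near (245,315), i.e. wrist pixel (278,226). I'll check where the ribs are against the TCP.

```bash
python3 -c "
from h import *
print(ray('wrist',[(278,226),(261,226),(322,224)],.081).round(4))"
```

```text
[[ 5.051e-01  3.700e-03  8.100e-02]
 [ 5.179e-01  4.600e-03  8.100e-02]
 [ 4.721e-01 -4.000e-04  8.100e-02]]
```

```bash
python3 -m handwheel '{"jaw":[0,0,0,0,0],"dp":[[0.03,0,-0.2],[0,0,-0.3],[0,0,-0.06],[0,0,-0.04],[0,0,-0.04]],"rotation":[[0,0,0],[0,0,0],[0,0,0],[0,0,0],[0,0,0]]}'
python3 -m handwheel '{"jaw":[0,0,0,0],"dp":[[0,0,-0.04],[0,0,-0.02],[0,0,0],[0,0,0]],"rotation":[[0,0,0],[0,0,0],[0,0,0],[0,0,0]]}'
```

```text
time: 7.8
eef_pos: [0.5086, 0.0059, 0.0778]
orientation: [0.733, -0.68, 0.0, -0.0]
wrist_force: [0.3, 1.1, -0.1]
opening: 0.005
gripper_force: 0.0
time: 8.13
eef_pos: [0.5086, 0.0059, 0.0747]
orientation: [0.733, -0.68, 0.001, -0.001]
wrist_force: [-4.3, 0.9, 15.6]
opening: 0.004
gripper_force: 7.6
```

It is flat at 74.7 mm under 15.6 N. On to the right case.

```bash
python3 -m handwheel '{"jaw":[0,45,45,45,45],"dp":[[0,0,0.2],[0,0,0.4],[0,0,0.4],[0,0,0.4],[0,-0.35,0]],"rotation":[[0,0,0],[0,0,0],[0,0,0],[0,0,0],[0,0,0.004]]}'
python3 -m handwheel '{"jaw":[45,45,45,45,45],"dp":[[-0.01,-0.35,0],[-0.01,-0.35,0],[-0.01,-0.35,0],[-0.01,-0.35,0],[-0.01,-0.35,0]],"rotation":[[0,0,0.004],[0,0,0],[0,0,0],[0,0,0],[0,0,0]]}'
python3 -m handwheel '{"jaw":[45,45,45],"dp":[[-0.01,-0.36,0],[0,0,0],[0,0,0]],"rotation":[[0,0,0],[0,0,0],[0,0,0]]}'
python3 w.py w4
```

```text
time: 8.55
eef_pos: [0.5134, -0.0262, 0.2215]
orientation: [0.739, -0.673, 0.007, -0.007]
wrist_force: [1.0, 0.0, 0.9]
opening: 0.224
gripper_force: 0.0
time: 8.97
eef_pos: [0.5023, -0.2058, 0.2125]
orientation: [0.741, -0.671, 0.001, -0.0]
wrist_force: [0.8, 0.5, -0.6]
opening: 0.443
gripper_force: 0.0
time: 9.22
eef_pos: [0.5011, -0.2419, 0.2117]
orientation: [0.74, -0.673, -0.0, 0.0]
wrist_force: [-0.2, 0.1, -0.2]
opening: 0.45
gripper_force: 0.0
t 9.2667 tcp [ 0.5012 -0.2408  0.2117] close yaw 0.097 z [ 0.  0. -1.] F [-0.9 -0.1  0.4]
[ 75   4  27  28 527] [ 0.6636 -0.3826  0.098 ] len 0.02 yaw 0.257
[ 99  94  23  24 398] [ 0.6505 -0.3185  0.098 ] len 0.018 yaw 0.104
[272 156  13  99 494] [ 0.5017 -0.2443  0.098 ] len 0.093 yaw 0.115
[204 247  40  38 959] [ 0.5489 -0.1806  0.098 ] len 0.039 yaw 0.063
[315 247  40  38 910] [ 0.4416 -0.1909  0.098 ] len 0.039 yaw 0.128
[  0 257  38  28 897] [ 0.7477 -0.1564  0.098 ] len 0.036 yaw -1.475
[522 257  38  29 921] [ 0.2408 -0.2049  0.098 ] len 0.036 yaw -1.505
[    0   259   560   161 45487] [ 0.4861 -0.094   0.098 ] len 0.539 yaw -1.475
[ 323  259  167   83 8093] [ 0.3644 -0.1586  0.098 ] len 0.16 yaw -1.475
```

View pics/w4.png

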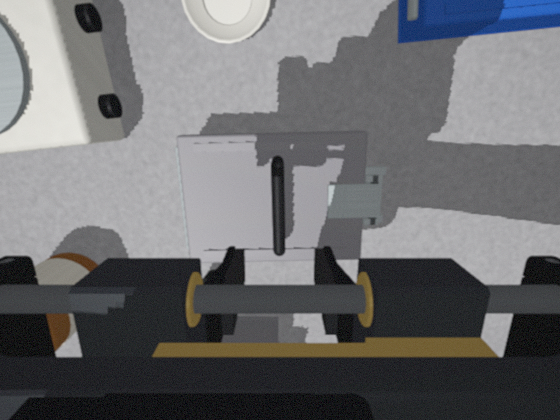

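The right bar is at (278,206) between the fingers, so the same grip and tug apply.

```bash
python3 -m handwheel '{"jaw":[45,45,45,45,45],"dp":[[0.02,-0.02,-0.35],[0,0,-0.35],[0,0,-0.3],[0,0,-0.2],[0,0,-0.12]],"rotation":[[0,0,0.003],[0,0,0],[0,0,0],[0,0,0],[0,0,0]]}'
python3 -m handwheel '{"jaw":[0,0,0,0,0],"dp":[[0,0,0],[0,0,0],[0,0,0],[0,0,0],[0,0,0]],"rotation":[[0,0,0],[0,0,0],[0,0,0],[0,0,0],[0,0,0]]}'
python3 -m handwheel '{"jaw":[0,0,0,0],"dp":[[0,0,0],[0,0,0.02],[0,0,0.02],[0,0,0]],"rotation":[[0,0,0],[0,0,0],[0,0,0],[0,0,0]]}'
python3 -m handwheel '{"jaw":[0,0,0],"dp":[[0,0,0.02],[0,0,0.01],[0,0,0]],"rotation":[[0,0,0],[0,0,0],[0,0,0]]}'
```

```text
time: 9.68
eef_pos: [0.5022, -0.2403, 0.0771]
orientation: [0.745, -0.667, -0.002, 0.001]
wrist_force: [-0.6, -0.1, 0.1]
opening: 0.451
gripper_force: 0.0
time: 10.1
eef_pos: [0.5031, -0.2421, 0.0809]
orientation: [0.744, -0.668, -0.0, 0.0]
wrist_force: [-6.4, -1.1, 4.7]
opening: 0.157
gripper_force: 3.3
time: 10.43
eef_pos: [0.5028, -0.2421, 0.0824]
orientation: [0.744, -0.668, -0.001, 0.0]
wrist_force: [0.3, -2.3, -9.0]
opening: 0.129
gripper_force: 30.0
time: 10.68
eef_pos: [0.5028, -0.242, 0.0826]
orientation: [0.744, -0.668, -0.001, 0.0]
wrist_force: [4.4, -7.4, -24.6]
opening: 0.127
gripper_force: 30.0
```

This one held at 24.6 N with under 2 mm of give, so the right case is locked. I'll release it and re-tug the middle lid to confirm its catch holds.

```bash
python3 -m handwheel '{"jaw":[0,0,0,45,45],"dp":[[0,0,-0.03],[0,0,-0.03],[0,0,0],[0,0,0],[0,0,0]],"rotation":[[0,0,0],[0,0,0],[0,0,0],[0,0,0],[0,0,0]]}'
python3 -m handwheel '{"jaw":[45,45,45,45,45],"dp":[[0,0,0],[0,0,0],[0,0,0.3],[0,0,0.4],[0,0,0.4]],"rotation":[[0,0,0],[0,0,0],[0,0,0],[0,0,0],[0,0,0]]}'
python3 -m handwheel '{"jaw":[45,45,45,45,45],"dp":[[0.09,0.35,0.1],[0.09,0.35,0],[0.09,0.35,0],[0.09,0.35,0],[0.09,0.35,0]],"rotation":[[0,0,-0.003],[0,0,-0.003],[0,0,-0.004],[0,0,0],[0,0,0]]}'
python3 -m handwheel '{"jaw":[45,45,45,45],"dp":[[0.09,0.35,0],[0.09,0.35,0],[0,0.05,0],[0,0,0]],"rotation":[[0,0,0],[0,0,0],[0,0,0],[0,0,0]]}'
```

```text
time: 11.1
eef_pos: [0.5049, -0.2423, 0.0817]
orientation: [0.744, -0.668, 0.002, -0.001]
wrist_force: [-0.4, 0.1, 0.5]
opening: 0.21
gripper_force: 0.0
time: 11.52
eef_pos: [0.5039, -0.242, 0.1919]
orientation: [0.744, -0.668, -0.0, 0.0]
wrist_force: [0.9, -0.4, 0.4]
opening: 0.44
gripper_force: 0.0
time: 11.93
eef_pos: [0.5498, -0.0652, 0.2018]
orientation: [0.734, -0.679, 0.001, -0.001]
wrist_force: [0.6, -0.8, 0.7]
opening: 0.449
gripper_force: 0.0
time: 12.27
eef_pos: [0.5676, 0.0103, 0.2011]
orientation: [0.735, -0.678, 0.001, -0.001]
wrist_force: [0.9, -0.5, 0.7]
opening: 0.451
gripper_force: 0.0
```

```bash
python3 -m handwheel '{"jaw":[45,45,45,45,45],"dp":[[-0.02,0,-0.35],[0,0,-0.35],[0,0,-0.3],[0,0,-0.15],[0,0,-0.05]],"rotation":[[0,0,-0.003],[0,0,0],[0,0,0],[0,0,0],[0,0,0]]}'
python3 -m handwheel '{"jaw":[0,0,0,0,0],"dp":[[0,0,0],[0,0,0],[0,0,0],[0,0,0],[0,0,0]],"rotation":[[0,0,0],[0,0,0],[0,0,0],[0,0,0],[0,0,0]]}'
python3 -m handwheel '{"jaw":[0,0,0,0],"dp":[[0,0,0],[0,0,0.02],[0,0,0.02],[0,0,0]],"rotation":[[0,0,0],[0,0,0],[0,0,0],[0,0,0]]}'
python3 -m handwheel '{"jaw":[0,0],"dp":[[0,0,0.02],[0,0,0]],"rotation":[[0,0,0],[0,0,0]]}'
```

```text
time: 12.68
eef_pos: [0.5626, 0.0062, 0.0777]
orientation: [0.73, -0.684, -0.002, 0.002]
wrist_force: [-0.3, -0.2, 0.2]
opening: 0.451
gripper_force: 0.0
time: 13.1
eef_pos: [0.5654, 0.008, 0.0819]
orientation: [0.73, -0.683, 0.001, -0.001]
wrist_force: [-0.1, 0.1, 0.5]
opening: 0.155
gripper_force: 0.0
time: 13.43
eef_pos: [0.5656, 0.008, 0.0834]
orientation: [0.73, -0.683, 0.001, -0.001]
wrist_force: [5.3, -1.9, -11.1]
opening: 0.127
gripper_force: 30.0
time: 13.6
eef_pos: [0.5656, 0.0081, 0.0835]
orientation: [0.73, -0.683, 0.0, -0.001]
wrist_force: [9.6, -1.3, -19.2]
opening: 0.125
gripper_force: 30.0
```

The middle catch now holds, so I release, retreat and take a final look.

```bash
python3 -m handwheel '{"jaw":[0,0,0,45,45],"dp":[[0,0,-0.03],[0,0,-0.01],[0,0,0],[0,0,0],[0,0,0]],"rotation":[[0,0,0],[0,0,0],[0,0,0],[0,0,0],[0,0,0]]}'
python3 -m handwheel '{"jaw":[45,45,45,45,45],"dp":[[0,0,0],[0,0,0],[0,0,0.3],[0,0,0.4],[0,0,0.4]],"rotation":[[0,0,0],[0,0,0],[0,0,0],[0,0,0],[0,0,0]]}'
python3 -m handwheel '{"jaw":[45,45,45,45,45],"dp":[[-0.3,0,0.25],[-0.3,0,0.25],[-0.3,0,0.2],[-0.3,0,0],[0,0,0]],"rotation":[[0,0,0],[0,0,0],[0,0,0],[0,0,0],[0,0,0]]}'
python3 -c "
from h import *
im=snap('side','s4'); cv2.imwrite('pics/s4c.png',cv2.resize(im[110:320,140:420],None,fx=2.8,fy=2.8)[:,:,::-1])"
```

```text
time: 14.02
eef_pos: [0.5643, 0.0078, 0.0831]
orientation: [0.73, -0.683, -0.0, 0.0]
wrist_force: [-0.5, 0.6, 0.2]
opening: 0.208
gripper_force: 0.0
time: 14.43
eef_pos: [0.5635, 0.0076, 0.1935]
orientation: [0.731, -0.683, -0.001, 0.001]
wrist_force: [2.3, 0.2, 0.2]
opening: 0.437
gripper_force: 0.0
time: 14.85
eef_pos: [0.4402, 0.0074, 0.2647]
orientation: [0.731, -0.683, -0.0, -0.002]
wrist_force: [0.7, 0.3, -0.3]
opening: 0.453
gripper_force: 0.0
```

View pics/s4c.png

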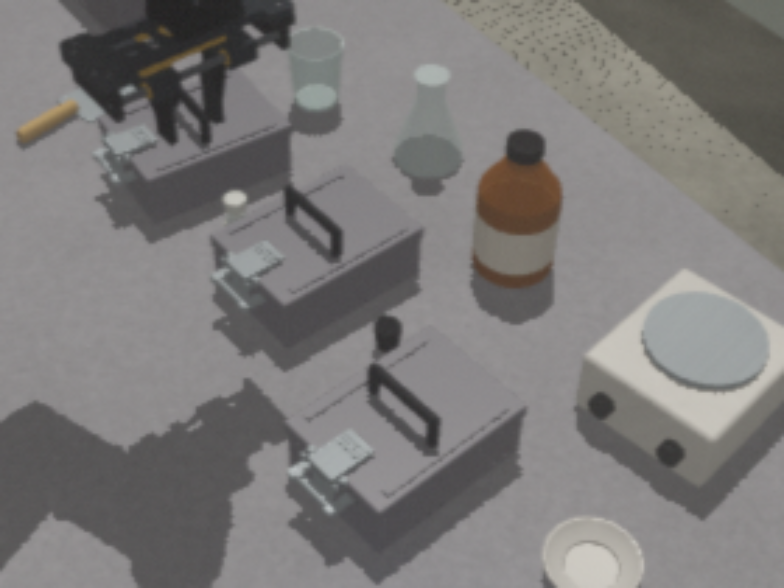

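All three lids are shut, with levers flat at crop (133,138), (253,258) and (340,455). The bystanders are in place and the arm is clear.

```bash
python3 -c "
from station import order
print(order.hand_in())"
```

```text
the job is handed in; nothing more can be done
None
```

I tugged all three lids left to right; only the middle catch was unlocked, so I snapped it down and it held a second tug, then handed the job in with all three shut and locked (no verdict was returned).

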